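# Change over the loader trays

## Task

Two small sample loaders stand side by side, one tray half out and empty, the other shut with four vials in it; only one tray may stand out at a time. First push the empty tray fully home, then hook a fingertip behind the lip of the shut tray and draw it straight out to its stop, so that its vials come out still standing in their cells. Do not grip the lips between the fingers and lift nothing; leave the things around the loaders where they are, and finish with the hand clear.

Things in the scene. Friction and masses are not known exactly. Their poses are not given: they have to be found in the camera images.
- shut_loader: The fixed loader with the tray that starts shut, fully home, carrying four vials: low white housing 150 long x 130 wide x 62 mm high with a clear window in its roof. Two rails, 6 mm high, 108 mm apart, run 150 mm out along the tray. The two loaders, alike, stand in either order. Origin on the worktop under the middle of its front face, +x points into the housing; its tray is drawn out along -x, roughly towards the robot.
- shut_lip (a point): Middle of the top edge of the lip of the tray that starts shut, fully home, carrying four vials; moves with it; axes as for its loader. The lip is an upright wall across the front end of the grey tray: 98 mm wide (y), 6 mm thick (x), top 40 mm above the worktop. Behind it is an open pocket 60 mm long, floor 9 mm above the worktop, then a wall 25 mm high (housing front, when home).
- shut_tray (a joint): How far the tray that starts shut, fully home, carrying four vials stands out of its housing, in m: 0 fully home, 0.110 at its outer stop. It takes about 2 N to slide and stays where it is left.
- open_loader: The fixed loader with the tray that starts part way out and is empty: low white housing 150 long x 130 wide x 62 mm high with a clear window in its roof. Two rails, 6 mm high, 108 mm apart, run 150 mm out along the tray. The two loaders, alike, stand in either order. Origin on the worktop under the middle of its front face, +x points into the housing; its tray is drawn out along -x, roughly towards the robot.
- open_lip (a point): Middle of the top edge of the lip of the tray that starts part way out and is empty; moves with it; axes as for its loader. The lip is an upright wall across the front end of the grey tray: 98 mm wide (y), 6 mm thick (x), top 40 mm above the worktop. Behind it is an open pocket 60 mm long, floor 9 mm above the worktop, then a wall 25 mm high (housing front, when home).
- open_tray (a joint): How far the tray that starts part way out and is empty stands out of its housing, in m: 0 fully home, 0.110 at its outer stop. It takes about 2 N to slide and stays where it is left.
- shut_bay (a point): Centre of the floor of the divided bay (108 x 98 mm, nine cells, walls 16 mm high) in which the four vials stand, on the tray that starts shut; 119 mm behind the middle of the lip. Axes as for the lip.
- vial0_mid (a point): Centre (half-way up) of one of four loose capped amber vials, 20 mm across, 40 mm high, 20 g, standing upright in a cell of the bay of the tray that starts shut; seen through the window.
- vial1_mid (a point): Centre (half-way up) of one of four loose capped amber vials, 20 mm across, 40 mm high, 20 g, standing upright in a cell of the bay of the tray that starts shut; seen through the window.
- vial2_mid (a point): Centre (half-way up) of one of four loose capped amber vials, 20 mm across, 40 mm high, 20 g, standing upright in a cell of the bay of the tray that starts shut; seen through the window.
- vial3_mid (a point): Centre (half-way up) of one of four loose capped amber vials, 20 mm across, 40 mm high, 20 g, standing upright in a cell of the bay of the tray that starts shut; seen through the window.
- cup: Bystander, loose: white specimen pot with a screw cap, 44 mm across, 60 mm high, on the worktop about 110 mm to the +y side of the lane of one loader. Origin at the centre of its underside.
- spare_vial: Bystander, loose: small capped amber vial, 24 mm across, 45 mm high, on the worktop about 95 mm to the +y side of the lane of the other loader. Origin at the centre of its underside.
- timer: Bystander, loose: flat white bench timer, 55 x 65 x 18 mm, lying nearest the robot. Origin at the centre of its underside.
- tube_rack: Bystander, loose: aluminium rack 200 x 70 mm with capped tubes, 94 mm high, on the left. Origin at the centre of its underside.
- tip_box: Bystander, loose: grey pipette tip box 120 x 85 x 58 mm, on the right. Origin at the centre of its underside.
- wash_bottle: Bystander, loose: white bottle 66 mm across, 170 mm high, far left. Origin at the centre of its underside.
- slide_box: Bystander, loose: cardboard box 100 x 85 x 35 mm, far right. Origin at the centre of its underside.

How it is judged:
On the way, in this order (a step that is already met when the one before it is completed fails the run):
1. the empty tray is pushed fully home while the other is still shut (value of joint open_tray below 0.006 m and value of joint shut_tray below 0.02 m), for 0.2 s.
2. the shut tray starts to come out, drawn by a finger behind its lip (value of joint shut_tray above 0.02 m and contact force between the fingers and shut_tray_c0 above 0.5 N), for 0.05 s.
3. the tray with the vials is drawn out to its stop (value of joint shut_tray above 0.103 m), for 0.2 s.
At the end, for the whole second after the job is handed in: The empty tray is home within 6 mm; the tray with the vials is out within 7 mm of its 110 mm stop and at rest; its four vials stand upright in their bay on its floor (value of joint open_tray below 0.006 m and value of joint shut_tray above 0.103 m and velocity of joint shut_tray between -0.01 and 0.01 m/s and angle between each of vial0_mid, vial1_mid, vial2_mid, vial3_mid's own z axis and vertical below 0.2 rad and horizontal distance between each of vial0_mid, vial1_mid, vial2_mid, vial3_mid and shut_bay below 0.062 m and height (world z) of each of vial0_mid, vial1_mid, vial2_mid, vial3_mid below 0.036 m); the robot touches nothing.
It fails at once if a lip is gripped between the fingers (pressed from both sides) ((contact force between the fingers and shut_tray_c0 above 3 N and contact force between the fingers and shut_tray_c1 above 3 N) or (contact force between the fingers and open_tray_c0 above 3 N and contact force between the fingers and open_tray_c1 above 3 N)).
It fails at once if both trays stand out by more than 20 mm at once (value of joint each of open_tray, shut_tray above 0.02 m).
It fails at once if a vial is tipped over or lifted off its tray (angle between any of vial0_mid, vial1_mid, vial2_mid, vial3_mid's own z axis and vertical above 0.6 rad or height (world z) of any of vial0_mid, vial1_mid, vial2_mid, vial3_mid above 0.045 m).
It fails at once if a bystander is shifted or lifted by more than 25 mm (distance of any of cup, spare_vial, timer, tube_rack, tip_box, wash_bottle, slide_box from where it was at the start of the episode above 0.025 m).
It also fails if it takes over 45 s, if anything falls off the work surface, if the arm or the gripper's body presses on something with over 40 N, if the wrist force passes 120 N, or if a joint passes its speed limit or range.

## Robot

A 6-joint arm with a two-finger parallel gripper is mounted at the origin on the work surface. World frame = base frame: x ahead of the robot, y to its left, z up, the work surface at z = 0. Lengths are in m, angles in rad, forces in N, time in s.
With the tool pointing down it reaches from about 0.275 to 0.975 m from the base axis. Payload 8.4 kg.
Tool frame: the origin (TCP) lies on the front face of the gripper's body, between the roots of the fingers; the fingertips stand 88 mm ahead of it and the grasp point (between the pads) lies 69 mm ahead of it; z points along the fingers, y is the line along which they close (so a half turn about z gives the same grasp; the last joint's range is limited). The gripper opens to 92 mm and grips with 3 to 60 N. Pads are 20 mm wide; open, the fingers measure 128 mm over their backs; the gripper's body (75 mm by 189 mm) begins 69 mm behind the grasp point.
Start: joints at [-1.219, 0.353, 1.633, -0, 1.155, -0.002], TCP at [0.217, -0.586, 0.303] pointing down, gripper open.
Joint ranges: [-2.63, 2.63], [-0.92, 2.1], [0.06, 2.66], [-1.3, 4.44], [0, 2.69], [-3.02, 3.02]. Speed limits (rad/s): [2.22, 2.22, 2.79, 3.14, 3.14, 3.14].

## Interface

Orientations are given as [roll, pitch, yaw] about the fixed x, y, z axes, in that order (R = Rz(yaw) Ry(pitch) Rx(roll)).
In Python, from bench import arm, optics gives the robot as it stands.
- The arm moves only by the tool move_arm, never from a script. Its argument "series" is a list that holds one entry, the list of rows, each a list of 4 numbers: the shift along the tool's x, y, z in mm, then the turn about the tool's z in degrees. In form: [[[tx, ty, tz, spin], ...]]. A call has 1 to 20 rows; each row shifts and turns the commanded pose from where the row before left it, along the tool's axes as they then stand; what a row does not reach is not made up. A row lasts 1/12 s, in which the tool goes at most 41.7 mm and 7.16 degrees, less where a joint would pass 70% of its speed; a pose out of reach is approached as far as the arm can. A call is refused whole if a number of a shift passes 41.7 or a number of a turn 7.16, either way. A call with a gripper value outside its range is refused whole. "jaw" is the finger opening in mm, from 0 to 91.9, set as the call begins (left out, the last holds). The fingers move at their own pace and stop on an object; "squeeze" is the grip in N (left out, the last holds). Time passes only in rows, so rows that do not move let the fingers close. It gives the time, the measured TCP pose, the force, the opening and the grip force at its end, in the units of the state.
- arm.get_obs(): the state, without advancing time (a new reading comes with each control period).
- optics.capture(name): name is "scene" or "top" or "wrist"; returns (picture, depth): 480x640x3 uint8, red, green, blue; 480x640 float32, m along the optical axis (not along the pixel's ray), 0 where there is no reading.
- optics.camera_model(name): a dict with "camera_matrix" (3x3 intrinsics, pixels), "position" and "rotation" of the camera in the world; the wrist camera has in their place "mount" (4x4, takes a point from camera to tool coordinates, whose origin is the TCP and whose axes are the flange's). Camera axes: x right, y up, looking along -z (the intrinsics and any distortion apply to the point x, -y, -z); pixel columns grow to the right and rows downward; lengths in m; the calibration is good to about 2 mm. A picture is of the moment at which its call begins: read the wrist's pose just before it. camera_model takes no time and is no camera call.
- arm.sign_off(): hands the job in; it is judged then, once.
The state is a dict: "t": time; "qpos": joint angles; "joint_vel": joint speeds; "effort": joint torques, N m; "tool_pos": TCP position; "tool_rot": TCP orientation; "force": force on the tool from outside, world axes, zero at the start; "moment": the same for the moment, N m; "width": opening from 0.0 (shut) to 1.0 (fully open); "grasp_force": force on a finger pad.
Only numpy, scipy, OpenCV 4.12 (cv2) and the standard library are available. Lean on these libraries where they do the work, as an engineer would, in place of code of your own. Each camera call takes 0.05 s, during which the arm holds its last target. There are 200 camera calls.

## Working session

There is one attempt and no reset: what is moved stays moved. The work goes in short steps, Python scripts to look and compute and a tool call to move; the robot and the scene stay as the last step left them, time stands still between calls to the robot, and variables do not carry over. Pictures are saved under pics/ and viewed, at most 10 in all, crops included, and the job is handed in when it is done.

Besides the shell and the picture viewer there is one more tool, called after "Call:" by a JSON object that holds its "fn" and its "kwargs". move_arm: Moves the arm, as the interface text tells. Its arguments: {"type":"object","properties":{"series":{"type":"array","items":{"type":"array","items":{"type":"array","items":{"type":"number"}}}},"jaw":{"type":"number"},"squeeze":{"type":"number"}},"required":["series"]}

```bash
mkdir -p pics; cat > h.py <<'E'
import numpy as np, cv2
from bench import arm, optics
def cloud(name):
    o=arm.get_obs(); p,d=optics.capture(name); m=optics.camera_model(name); K=np.array(m["camera_matrix"])
    v,u=np.mgrid[:480,:640]
    c=np.stack([(u-K[0,2])/K[0,0]*d,-(v-K[1,2])/K[1,1]*d,-d],-1)
    if "mount" in m: return p,d,c,m,o
    w=c@np.array(m["rotation"]).T+np.array(m["position"])
    w[d==0]=np.nan
    return p,d,w,m,o
E
python3 - <<'E'
from h import *
p,d,w,m,o=cloud("top"); print(m,o)
cv2.imwrite("pics/top.png",p[...,::-1]); np.save("top.npy",w)
for r in range(20,480,50): print([tuple(np.round(w[r,c],2)) for c in range(20,640,120)])
E
```

```text
Traceback (most recent call last):
  File "h.py", line 8, in cloud
    w=c@np.array(m["rotation"]).T+np.array(m["position"])
      ~~~~~~~~~~~~~~~~~~~~~~~~~~~^~~~~~~~~~~~~~~~~~~~~~~~
ValueError: operands could not be broadcast together with shapes (480,640) (3,)
```

```bash
sed -i 's/w=c@np.array(m\["rotation"\]).T/R=np.array(m["rotation"]); R=R if R.ndim==2 else rot(R); w=c@R.T/' h.py
cat >> h.py <<'E'
from scipy.spatial.transform import Rotation
def rot(r): return Rotation.from_euler("xyz",r).as_matrix() if len(r)==3 else Rotation.from_quat(r).as_matrix()
E
python3 - <<'E'
from h import *
p,d,w,m,o=cloud("top"); print(m,o)
cv2.imwrite("pics/top.png",p[...,::-1]); np.save("top.npy",w)
for r in range(20,480,50): print([w[r,c].round(3).tolist() for c in range(20,640,120)])
E
```

```text
{'camera_matrix': array([[569.45675466,   0.        , 314.57489765],
       [  0.        , 569.45675466, 229.96794083],
       [  0.        ,   0.        ,   1.        ]]), 'position': array([ 0.40168862, -0.00828547,  1.68969316]), 'rotation': array([ 0.11741885,  0.01319791, -1.55129851])} {'t': 0.05, 'qpos': array([-1.21937823e+00,  3.53612049e-01,  1.63410130e+00, -1.49413352e-05,
        1.15520652e+00, -2.37873587e-03]), 'joint_vel': array([-0.00080948, -0.00124112, -0.00098936,  0.00071506,  0.00023704,
       -0.00039135]), 'effort': array([ 5.02579351e-04, -5.95431662e+01, -3.35272408e+01,  7.00658583e-02,
        1.82801153e-02, -2.20789411e-05]), 'tool_pos': array([ 0.21642318, -0.585947  ,  0.30200021]), 'tool_rot': array([-3.14026540e+00,  1.05043351e-05,  3.53802883e-01]), 'force': array([-0.37256088, -1.12090778,  0.00563402]), 'moment': array([-0.0290146 ,  0.02668209,  0.0063837 ]), 'grasp_force': 0.0, 'width': 1.0016158855466994}
[[1.619, 1.38, -0.738], [1.63, 0.838, -0.747], [1.646, 0.296, -0.764], [1.643, -0.246, -0.744], [1.649, -0.782, -0.742], [1.659, -1.319, -
[... 584 characters left out ...]
869, 0.047], [0.472, 0.537, -0.007], [0.478, 0.177, 0.001], [0.483, -0.174, 0.035], [0.492, -0.534, -0.007], [0.498, -0.883, -0.0]]
[[0.324, 0.81, 0.137], [0.325, 0.526, 0.003], [0.331, 0.173, -0.0], [0.339, -0.179, 0.003], [0.346, -0.526, 0.009], [0.354, -0.853, 0.046]]
[[0.172, 0.873, -0.004], [0.183, 0.513, 0.019], [0.187, 0.169, -0.003], [0.195, -0.18, -0.001], [0.203, -0.526, 0.001], [0.279, -0.56, 0.609]]
[[0.031, 0.86, -0.001], [0.044, 0.504, 0.022], [0.046, 0.165, -0.003], [0.235, -0.091, 0.878], [0.062, -0.524, 0.0], [0.188, -0.561, 0.599]]
[[-0.107, 0.849, -0.001], [-0.099, 0.503, 0.0], [-0.093, 0.161, -0.007], [0.163, -0.093, 0.859], [0.151, -0.278, 0.8], [-0.068, -0.861, -0.004]]
```

View pics/top.png

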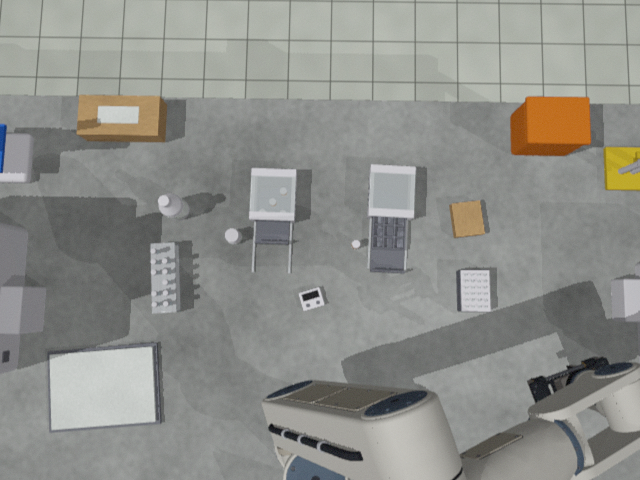

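The left loader (housing about px 250-297, 168-220) is shut and holds vials. The right loader (368-415, 165-217) has its empty tray out, with the lip at row ~270. The cup is at (232,236), the spare vial at (356,244) and the timer at (312,299).

```bash
python3 - <<'E'
from h import *
ws=[]
for i in range(8):
    p,d,w,m,o=cloud("top"); ws.append(w)
w=np.nanmedian(ws,0); np.save("top.npy",w)
R=rot(m["rotation"]);P=m["position"];K=m["camera_matrix"]
def plane(u,v,z):
    r=R@np.array([(u-K[0,2])/K[0,0],-(v-K[1,2])/K[1,1],-1]); return (P+r*(z-P[2])/r[2])
# brightness+depth based roof outline, projected on z=.062
for n,(a,b,c,e) in {"shut":(240,305,160,228),"open":(360,422,158,225)}.items():
    s=w[c:e,a:b]; k=(s[...,2]>.042)&(s[...,2]<.09)
    pts=s[k][:,:2].astype(np.float32)*1000
    r=cv2.minAreaRect(pts); print(n,"roof",r,cv2.boxPoints(r).round().tolist(), np.median(s[k][:,2]))
for n,(a,b,c,e) in {"shut":(245,300,220,250),"open":(362,418,255,280)}.items():
    s=w[c:e,a:b]; k=(s[...,2]>.028)&(s[...,2]<.05); q=s[k]
    print(n,"lip",q.mean(0),q.min(0),q.max(0),k.sum())
print("rack",np.nanmax(w[240:320,150:180,2]))
g=cv2.resize(p[150:310,215:440],None,fx=3.5,fy=3.5,interpolation=cv2.INTER_CUBIC); cv2.imwrite("pics/crop.png",g[...,::-1])
for n,(u,v) in dict(cup=(232,236),sv=(356,244)).items(): print(n,plane(u,v,.05))
E
```

```text
shut roof ((698.0050048828125, 141.8785400390625), (130.76612854003906, 150.27886962890625), 88.96129608154297) [[622.0, 78.0], [772.0, 75.0], [774.0, 206.0], [624.0, 209.0]] 0.06279811985054329
open roof ((713.62109375, -204.30386352539062), (130.4344940185547, 151.07101440429688), 87.82427978515625) [[636.0, -267.0], [787.0, -272.0], [792.0, -142.0], [641.0, -136.0]] 0.06281363825341724
shut lip [0.56363534 0.14157934 0.03702561] [0.55657865 0.0783832  0.02846056] [0.62504371 0.19302525 0.04806566] 90
open lip [ 0.48216939 -0.1962635   0.03755883] [ 0.47814922 -0.24380578  0.0290526 ] [ 0.48577406 -0.14814863  0.04548231] 79
rack 0.09868145279375062
cup [0.57274808 0.25636037 0.05      ]
sv [ 0.55601031 -0.10331682  0.05      ]
```

View pics/crop.png

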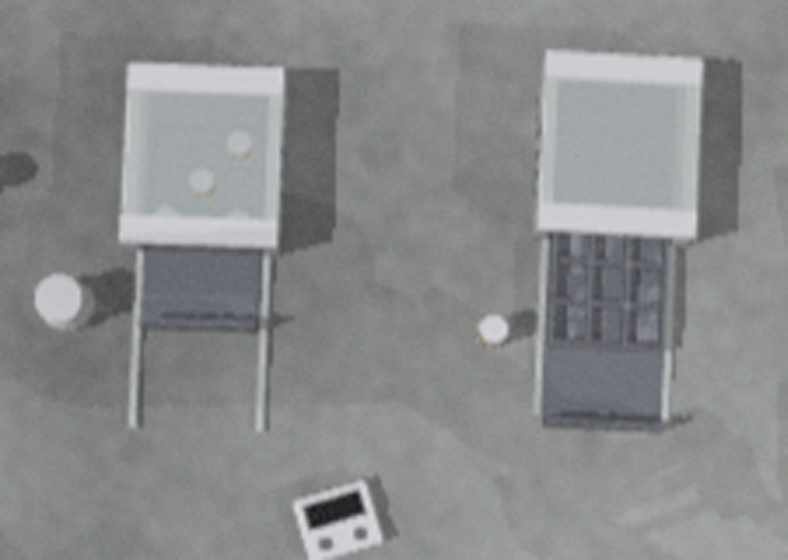

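Call:
{"fn": "move_arm", "kwargs": {"series": [[[0,0,0,5.6],[0,0,0,5.6],[0,0,0,5.6],[0,0,0,5.6],[12.5,-25,0,0],[12.5,-25,0,0],[12.5,-25,0,0],[12.5,-25,0,0],[12.5,-25,0,0],[12.5,-25,0,0],[12.5,-25,0,0],[12.5,-25,0,0],[12.5,-25,0,0],[12.5,-25,0,0],[12.5,-25,0,0],[12.5,-25,0,0],[12.5,-25,0,0],[12.5,-25,0,0],[12.5,-25,0,0],[12.5,-25,0,0]]], "jaw": 0}}

```text
t: 2.17
tool_pos: [0.4318, -0.1927, 0.3029]
tool_rot: [3.141, -0.001, -0.037]
force: [0.0, -0.0, 0.3]
width: 0.001
grasp_force: 0.0
```

```bash
cat >> h.py <<'E'
def wrist():
    p,d,c,m,o=cloud("wrist"); M=np.array(m["mount"]); R=rot(o["tool_rot"])
    w=(c@M[:3,:3].T+M[:3,3])@R.T+o["tool_pos"]; w[d==0]=np.nan
    return p,w,o
E
python3 - <<'E'
from h import *
p,w,o=wrist(); cv2.imwrite("pics/w1.png",p[...,::-1])
s=w.reshape(-1,3); k=(s[:,2]>.034)&(s[:,2]<.046)&(s[:,0]<.52)&(s[:,0]>.45)&(abs(s[:,1]+.2)<.09); q=s[k]
print(k.sum(),q.mean(0),q.min(0),q.max(0),np.polyfit(q[:,1],q[:,0],1))
k=(s[:,2]>.057)&(s[:,2]<.07)&(s[:,0]>.55)&(abs(s[:,1]+.2)<.1);q=s[k]; print(k.sum(), q.min(0) if k.any() else 0,q.max(0) if k.any() else 0)
E
```

```text
823 [ 0.47937846 -0.19580272  0.03880187] [ 0.47413507 -0.24372135  0.03406426] [ 0.48372405 -0.14644068  0.04398584] [0.03896978 0.48700885]
0 0 0
```

View pics/w1.png

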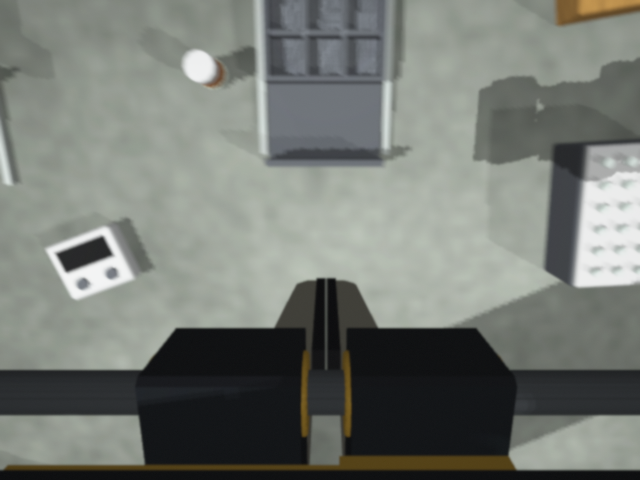

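The wrist view shows the empty tray's lip at (265-385,160), centred ahead of the closed fingers; the way is clear, with the timer off to the left.

Call:
{"fn": "move_arm", "kwargs": {"series": [[[0,0,32,0],[0,0,32,0],[0,0,32,0],[0,0,32,0],[0,0,32,0],[0,0,31,0],[10,0,0,0],[10,0,0,0],[8,0,0,0],[8,0,0,0],[8,0,0,0],[8,0,0,0],[8,0,0,0],[8,0,0,0],[8,0,0,0],[8,0,0,0],[8,0,0,0],[8,0,0,0],[8,0,0,0],[8,0,0,0]]]}}

```text
t: 3.88
tool_pos: [0.548, -0.1983, 0.1116]
tool_rot: [-3.142, 0.0, -0.037]
force: [-2.9, -0.3, 0.8]
width: 0.003
grasp_force: 1.2
```

Pushing with ~2-3 N as expected. Continue slowly to the stop.

Call:
{"fn": "move_arm", "kwargs": {"series": [[[4,0,0,0],[4,0,0,0],[3,0,0,0],[2,0,0,0],[0,0,0,0]]]}}

```text
t: 4.3
tool_pos: [0.56, -0.1987, 0.1115]
tool_rot: [-3.141, 0.001, -0.037]
force: [-2.6, 0.1, -0.3]
width: 0.005
grasp_force: 1.1
```

Call:
{"fn": "move_arm", "kwargs": {"series": [[[2,0,0,0],[1,0,0,0],[1,0,0,0],[0,0,0,0]]]}}

```text
t: 4.63
tool_pos: [0.5608, -0.1988, 0.1113]
tool_rot: [-3.141, 0.007, -0.037]
force: [-14.9, -2.3, 11.4]
width: 0.007
grasp_force: 7.5
```

Call:
{"fn": "move_arm", "kwargs": {"series": [[[-10,0,0,0],[-10,0,0,0],[-10,0,0,0],[-10,0,0,0],[0,0,-36,0],[0,0,-36,0],[0,0,-36,0],[0,0,-36,0],[0,0,-36,0],[0,-31,0,-1.1],[0,-31,0,0],[0,-31,0,0],[0,-31,0,0],[0,-31,0,0],[0,-31,0,0],[0,-31,0,0],[0,-31,0,0],[0,-31,0,0],[0,-31,0,0],[0,-31,0,0]]]}}

```text
t: 6.3
tool_pos: [0.5302, 0.1448, 0.2917]
tool_rot: [-3.141, -0.001, -0.018]
force: [0.2, 0.5, -0.2]
width: 0.0
grasp_force: 0.0
```

```bash
python3 - <<'E'
from h import *
p,w,o=wrist(); cv2.imwrite("pics/w2.png",p[...,::-1]); print(o["tool_pos"],o["tool_rot"])
s=w.reshape(-1,3)
def st(n,k):
    q=s[k]; print(n,k.sum()); 
    if k.sum()>20: print(q.mean(0),np.percentile(q,[1,99],0).round(4).tolist(),np.polyfit(q[:,1],q[:,0],1))
st("lip",(s[:,2]>.034)&(s[:,2]<.046)&(s[:,0]<.58)&(s[:,0]>.53)&(abs(s[:,1]-.144)<.07))
st("pocket",(s[:,2]>.003)&(s[:,2]<.018)&(s[:,0]<.64)&(s[:,0]>.56)&(abs(s[:,1]-.144)<.045))
st("roof",(s[:,2]>.056)&(s[:,2]<.07)&(s[:,0]<.64)&(s[:,0]>.6)&(abs(s[:,1]-.144)<.1))
p,d,w,m,o=cloud("top"); s=w[215:260,362:418].reshape(-1,3)
st("openlip",(s[:,2]>.03)&(s[:,2]<.046)&(s[:,0]<.6)&(s[:,0]>.53))
E
```

```text
[0.53024229 0.14479408 0.29171414] [-3.14130032e+00 -6.18642563e-04 -1.79328725e-02]
lip 906
[0.55742104 0.14445847 0.03852139] [[0.5535, 0.0969, 0.0341], [0.5606, 0.1925, 0.043]] [0.01589791 0.55512445]
pocket 7922
[0.59193032 0.14421139 0.0104    ] [[0.5605, 0.1, 0.0085], [0.6219, 0.1882, 0.015]] [0.00853343 0.5906997 ]
roof 5547
[0.62990097 0.1424336  0.06330519] [[0.6196, 0.0799, 0.0615], [0.6398, 0.2073, 0.065]] [0.00857751 0.62867924]
openlip 70
[ 0.57539731 -0.2001259   0.03710072] [[0.5711, -0.2462, 0.0307], [0.5789, -0.1504, 0.0452]] [0.03665572 0.58273307]
```

View pics/w2.png

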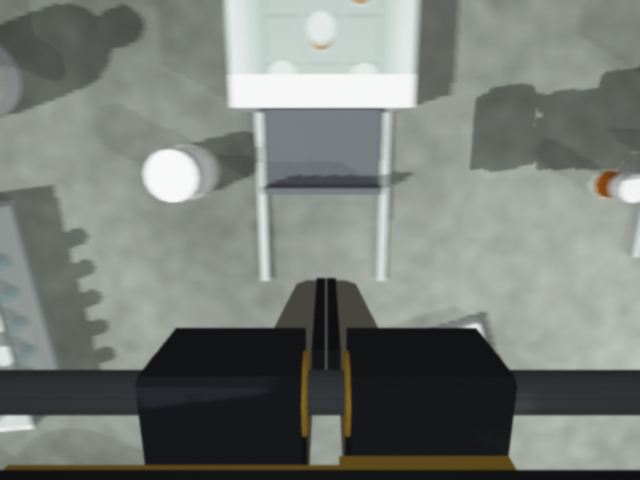

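Tray lip at (262-385,190), directly ahead of the fingers, pocket rows 108-180 free; empty tray measured home. Go over the pocket and down.

Call:
{"fn": "move_arm", "kwargs": {"series": [[[14.5,0,0,0],[14.5,0,0,0],[14.5,0,0,0],[14.5,0,0,0],[0,0,0,0],[0,0,24,0],[0,0,24,0],[0,0,24,0],[0,0,24,0],[0,0,24,0],[0,0,20,0],[0,0,16,0],[0,0,14,0],[0,0,13,0],[0,0,0,0]]]}}

```text
t: 7.65
tool_pos: [0.5869, 0.1416, 0.1064]
tool_rot: [3.141, 0.004, -0.018]
force: [-0.9, -0.1, 0.0]
width: 0.007
grasp_force: 0.0
```

Call:
{"fn": "move_arm", "kwargs": {"series": [[[-4,0,0,0],[-4,0,0,0],[-4,0,0,0],[-2,0,0,0],[-1,0,0,0],[-1,0,0,0],[-1,0,0,0],[-1,0,0,0],[-1.5,0,0,0],[-2,0,0,0],[-2.5,0,0,0],[-3,0,0,0],[-3,0,0,0],[-3,0,0,0],[-3,0,0,0],[-3,0,0,0],[-3,0,0,0],[-3,0,0,0],[-3,0,0,0],[-3,0,0,0]]]}}

```text
t: 9.32
tool_pos: [0.5376, 0.1434, 0.1087]
tool_rot: [-3.142, -0.0, -0.018]
force: [2.1, 1.0, 2.3]
width: -0.0
grasp_force: 1.1
```

Call:
{"fn": "move_arm", "kwargs": {"series": [[[-3,0,0,0],[-3.5,0,0,0],[-3.5,0,0,0],[-3.5,0,0,0],[-3.5,0,0,0],[-3.5,0,0,0],[-3.5,0,0,0],[-3.5,0,0,0],[-3.5,0,0,0],[-3.5,0,0,0],[-3.5,0,0,0],[-3.5,0,0,0],[-3.5,0,0,0],[-3.5,0,0,0],[-3.5,0,0,0],[-3.5,0,0,0],[-3.5,0,0,0],[-3,0,0,0],[-2.5,0,0,0],[-2,0,0,0]]]}}

```text
t: 10.98
tool_pos: [0.4711, 0.1446, 0.1087]
tool_rot: [3.142, 0.0, -0.018]
force: [1.5, -0.9, 0.9]
width: 0.006
grasp_force: 1.0
```

Call:
{"fn": "move_arm", "kwargs": {"series": [[[-1.5,0,0,0],[-1.5,0,0,0],[-1.5,0,0,0],[-1.5,0,0,0],[-1,0,0,0],[-1,0,0,0],[-1,0,0,0],[-1,0,0,0],[0,0,0,0]]]}}

```text
t: 11.73
tool_pos: [0.4612, 0.1447, 0.1087]
tool_rot: [3.142, 0.0, -0.018]
force: [1.3, -0.3, 1.0]
width: 0.006
grasp_force: 0.6
```

Call:
{"fn": "move_arm", "kwargs": {"series": [[[-1,0,0,0],[-1,0,0,0],[-1,0,0,0],[-1,0,0,0],[0,0,0,0],[0,0,0,0]]]}}

```text
t: 12.23
tool_pos: [0.46, 0.1449, 0.109]
tool_rot: [-3.141, -0.006, -0.017]
force: [11.3, -4.2, -8.0]
width: 0.005
grasp_force: 6.0
```

At the stop. Release into the pocket, then straight up.

Call:
{"fn": "move_arm", "kwargs": {"series": [[[4,0,0,0],[7,0,0,0],[7,0,0,0],[0,0,0,0],[0,0,-10,0],[0,0,-20,0],[0,0,-30,0],[0,0,-30,0],[0,0,-30,0],[0,0,-30,0],[0,0,-30,0],[-20,0,0,0],[-20,0,0,0],[-20,0,0,0],[0,0,0,0],[0,0,0,0]]]}}

```text
t: 13.57
tool_pos: [0.4147, 0.1455, 0.2893]
tool_rot: [-3.141, -0.0, -0.017]
force: [0.9, 0.0, -0.5]
width: 0.002
grasp_force: 0.0
```

```bash
python3 - <<'E'
from h import *
p,w,o=wrist(); cv2.imwrite("pics/w3.png",p[...,::-1]); print(o["tool_pos"],o["force"])
s=w.reshape(-1,3)
k=(s[:,2]>.034)&(s[:,2]<.046)&(s[:,0]<.475)&(s[:,0]>.42)&(abs(s[:,1]-.146)<.06); print("lip",s[k].mean(0),k.sum(),"target",.5574-.11)
p,d,w,m,o=cloud("top"); s=w[215:260,362:418].reshape(-1,3)
k=(s[:,2]>.03)&(s[:,2]<.046)&(s[:,0]<.6)&(s[:,0]>.53);print("openlip",s[k].mean(0))
E
```

```text
[0.41465666 0.14552488 0.28931856] [ 0.86527448  0.04862523 -0.53224684]
lip [0.44753307 0.14686038 0.03946135] 848 target 0.4474
openlip [ 0.57543863 -0.20035365  0.03689164]
```

View pics/w3.png

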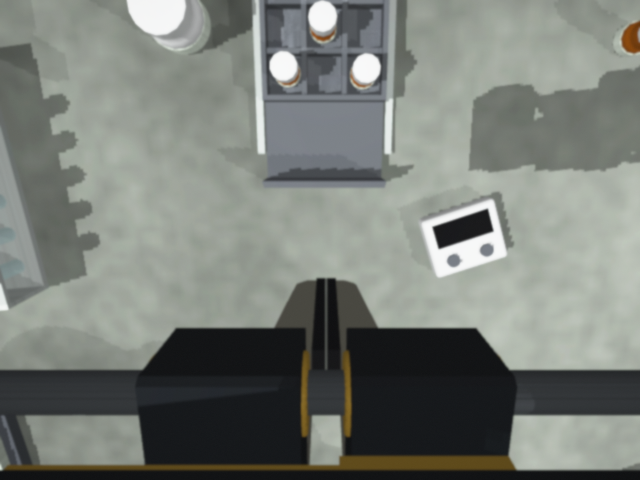

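The tray is at its 110 mm stop. The three vials in view, at (285,68), (365,68) and (322,20), are standing in their cells. The other tray is home and the hand is clear.

```bash
python3 -c "
from bench import arm; print(arm.sign_off())"
```

```text
the job is handed in; nothing more can be done
None
```

The job is handed in: the empty tray measured home, the vial tray was drawn to its 110 mm stop, and the hand ended clear; three vials were seen standing, but the fourth was out of the final picture and I did not check it.

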